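# Knife-edge balance check of two stirrer rotors

### The job

Check the two orange stirrer rotors on the knife-edge balance, one at a time: lift a rotor off the sloped rack, lay it along the beam with its hub centred over the yellow line, let go and see whether the beam stays about level or tips to a stop, then lay it flat, hub up, in the green tray if it balances or in the red tray if it tips. Leave the second rotor in the rack until the first is in its tray; check that one on the balance too and put it in its tray, and leave everything else on the bench where it is.

Things in the scene. Friction and masses are not known exactly. Their poses are not given: they have to be found in the camera images.
- rotor_a_centre (a point): orange two-blade stirrer rotor, 160 mm tip to tip, 0.17-0.24 kg: flat blades 36 mm wide, 12 mm thick, a square hub 32 x 32 mm at the middle, faces square to the blades, 50 mm tall from the blades' underside. Point: on the hub axis, 25 mm above the underside; x along the blades, z up the hub. Lies in a lane of the rack, hub square to the slope, blades up and down it.
- rotor_b_centre (a point): the other rotor, same size, look and axes as the first; point on the hub axis 25 mm above the underside. Which one lies in which lane varies. One of the two rotors (not told which) is sound, the other has its mass about 16 mm off-centre along the blades.
- rack: fixed aluminium rack, 200 x 200 mm, with a plate sloped at 32 degrees: low edge on its -x (robot) side. Two lanes between 9 mm ribs, centred at y +50 and -50 mm; a 14 mm ledge along the low edge holds the rotor tips. Origin on the bench under its centre, where the slope is 70 mm up; top edge 123 mm up. Hubs there lean 32 degrees towards its -x side.
- beam_top (a point): middle of the flat top of the balance beam, on the yellow line, 68 mm above the bench, nothing above it. The beam is a dark steel plate 140 mm long (y axis) and 50 mm wide (x axis); the yellow line and, 6 mm below the top, the knife edge run along x. The axes tilt with the beam. The grey base is 100 x 160 mm.
- beam (a joint): tilt of the beam on its knife edge (rad): 0 level, stops at +0.14 and -0.14, positive: +y end up; levels itself when empty (0.2 N m/rad). A sound rotor laid within 2 mm of the line leaves it within 0.04, 0.010 to 0.015 more per further mm; the lopsided one takes it to 0.11 or more. Settles in about 1 s.
- accept_in (a point): centre of the inner floor of the green tray, 4 mm above the bench; the tray is 120 mm (x) by 220 mm (y) outside, walls 4 mm thick and 30 mm high above the bench. For the rotor that balances.
- reject_in (a point): centre of the inner floor of the red tray, same size and axes as the green one. For the rotor that tips the beam. Red and green trays may change places.
- jar_mid (a point): middle of a clear jar with white cap, 60 mm across, 95 mm tall, not to be moved
- cup_mid (a point): middle of a black cup, 66 mm across, 95 mm tall, not to be moved
- spray_mid (a point): middle of a red spray can, 56 mm across, 170 mm tall, not to be moved
- puck_mid (a point): middle of a brass disc, 52 mm across, 22 mm tall, not to be moved
- samplebox_mid (a point): middle of a cardboard box 70 x 100 x 45 mm, not to be moved
- driver_mid (a point): handle area of a screwdriver, 150 mm long, lying on the bench, not to be moved
Not all that is in view belongs to the job. Leave any pink look-alike of the part that bears rotor_b_centre alone.

How it is judged:
By the outcome, as a careful person would: the job done as asked, in the order asked, and still so for the second after the job is handed in, with the robot touching nothing.
It also fails if it takes over 67 s, if anything falls off the work surface, if the arm or the gripper's body presses on something with over 40 N, if the wrist force passes 120 N, or if a joint passes its speed limit or range.

### The arm

A 6-joint arm with a two-finger parallel gripper is mounted at the origin on the work surface. World frame = base frame: x ahead of the robot, y to its left, z up, the work surface at z = 0. Lengths are in mm, angles in rad, forces in N, time in s.
With the tool pointing down it reaches from about 275 to 775 mm from the base axis. Payload 14.6 kg.
Tool frame: the origin (TCP) lies midway between the tips of the shut fingers; the grasp point (between the pads) lies 19 mm behind it; z points along the fingers, y is the line along which they close (so a half turn about z gives the same grasp; the last joint's range is limited). The gripper opens to 85 mm and grips with 20 to 120 N. Pads are 22 mm wide; open, the fingers measure 114 mm over their backs; the gripper's body (76 mm by 85 mm) begins 54 mm behind the grasp point. The pads swing forward as they close: fully open they stand 13 mm farther back than shut.
Start: joints at [-1.433, 0.263, -0.048, 1.259, 0, 1.415], TCP at [151.527, -502.661, 231.278] pointing down, gripper open.
Joint ranges: [-2.65, 2.65], [-0.89, 1.7], [-1.18, 1.37], [-2.13, 2.11], [-1.35, 1.29], [-3.14, 3.14]. Speed limits (rad/s): [1.89, 1.89, 2.57, 2.79, 3.14, 3.14].

### API

Orientations are given as a 3x3 rotation matrix whose columns are the frame's x, y, z axes.
In Python, from workcell import ctrl gives the robot as it stands. Calls block until the motion is done:
- ctrl.move_ptp(position, orientation): joint-space move of the TCP to a pose.
- ctrl.move_linear(position, rot=None, speed=150): straight line of the TCP; rot=None keeps the orientation; speed is the mean speed in mm/s.
- ctrl.move_j(angles): joint-space move.
- ctrl.grip(opening, effort=None): opening from 0.0 (shut) to 1.0 (fully open); effort is the grip in N (None keeps the last); returns when the fingers have stopped.
- ctrl.pause(seconds).
- ctrl.ik(position, orientation): joint angles nearest the present ones, or None.
- ctrl.observe(): the state.
- ctrl.get_image(name): name is "scene" or "top"; returns a dict with "pixels" (420x560x3 uint8, red, green, blue), "K" (3x3 intrinsics, pixels), "T" (4x4, takes a point from camera to world coordinates). Camera axes: x right, y down, z forward; pixel columns grow to the right and rows downward; lengths in mm; the calibration is good to about 2 mm. A picture is of the moment at which its call begins. There is no depth.
A pose or a line that the arm cannot do raises ctrl.MotionError and nothing moves.
- ctrl.close_job(): hands the job in; it is judged then, once.
The state is a dict: "time": time; "joints": joint angles; "joint_vel": joint speeds; "joint_efforts": joint torques, N m; "ee_pos": TCP position; "ee_rot": TCP orientation; "ft_force": force on the tool from outside, world axes, zero at the start; "wrist_torque": the same for the moment, N m; "width": opening from 0.0 (shut) to 1.0 (fully open); "grip_force": force on a finger pad.
Only numpy, scipy, OpenCV 4.12 (cv2) and the standard library are available. Lean on these libraries where they do the work, as an engineer would, in place of code of your own. Each camera call takes 0.05 s, during which the arm holds its last target. There are 200 camera calls.

## Working session

There is one attempt and no reset: what is moved stays moved. The work goes in short steps, each a Python script; the robot and the scene stay as the last script left them, time stands still between calls to the robot, and variables do not carry over. Pictures are saved under pics/ and viewed, at most 12 in all, crops included, and the job is handed in when it is done.

```bash
ls; mkdir -p pics
python3 - <<'E'
from workcell import ctrl
import cv2,numpy as np
np.set_printoptions(suppress=True,precision=3)
for n in("scene","top"):
    d=ctrl.get_image(n); cv2.imwrite(f"pics/{n}0.png",cv2.cvtColor(d["pixels"],cv2.COLOR_RGB2BGR)); np.savez(f"pics/{n}0.npz",**d); print(n,d["K"],d["T"])
E
```

```text
pics
scene [[440.885   0.    282.7  ]
 [  0.    440.885 209.793]
 [  0.      0.      1.   ]] [[ -0.861   0.421  -0.285 880.945]
 [  0.508   0.707  -0.492 499.325]
 [ -0.006  -0.569  -0.823 954.692]
 [  0.      0.      0.      1.   ]]
top [[408.854   0.    276.753]
 [  0.    408.854 209.265]
 [  0.      0.      1.   ]] [[  -0.007   -0.991    0.131  426.054]
 [  -1.       0.004   -0.02   -42.631]
 [   0.019   -0.131   -0.991 1122.42 ]
 [   0.       0.       0.       1.   ]]
```

View pics/scene0.png

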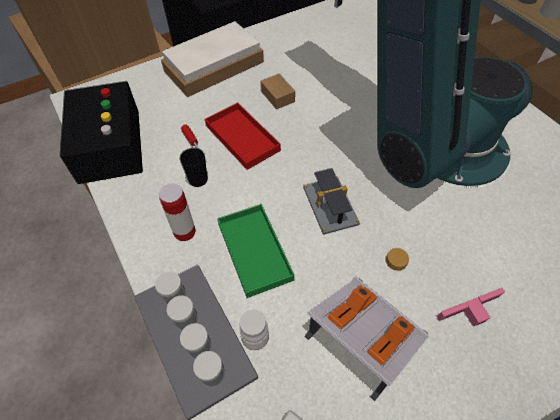

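View pics/top0.png

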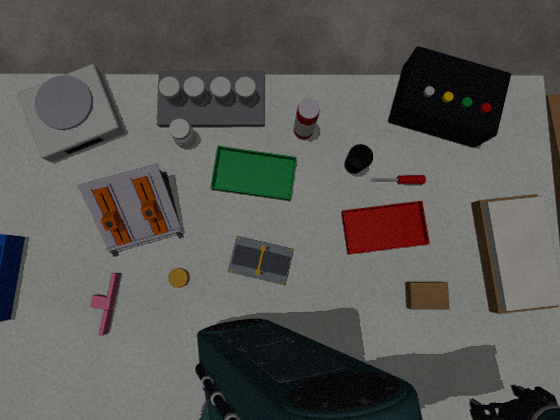

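Run:
```python
import cv2,numpy as np
t=cv2.imread("pics/top0.png");s=cv2.imread("pics/scene0.png")
def crop(im,x0,y0,x1,y1,k):
    c=cv2.resize(im[y0:y1,x0:x1],None,fx=k,fy=k,interpolation=cv2.INTER_CUBIC)
    for x in range((x0+9)//10*10,x1,10):
        cv2.line(c,((x-x0)*k,0),((x-x0)*k,6 if x%50 else 14),(255,0,255),1)
        if x%20==0: cv2.putText(c,str(x),((x-x0)*k-10,24),0,.38,(255,0,255),1)
    for y in range((y0+9)//10*10,y1,10):
        cv2.line(c,(0,(y-y0)*k),(6,(y-y0)*k),(255,0,255),1)
        if y%20==0: cv2.putText(c,str(y),(8,(y-y0)*k+4),0,.38,(255,0,255),1)
    return c
cv2.imwrite("pics/c1.png",crop(t,70,155,200,260,6)[:600,:800])
cv2.imwrite("pics/c2.png",crop(s,300,270,433,370,6)[:600,:800])
a=crop(t,220,228,300,288,5);b=crop(s,298,160,362,236,6)
o=np.zeros((600,800,3),np.uint8);o[:a.shape[0],:a.shape[1]]=a;o[:b.shape[0],405:405+b.shape[1]]=b
cv2.imwrite("pics/c3.png",o)
```

```text
(no output)
```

View pics/c1.png

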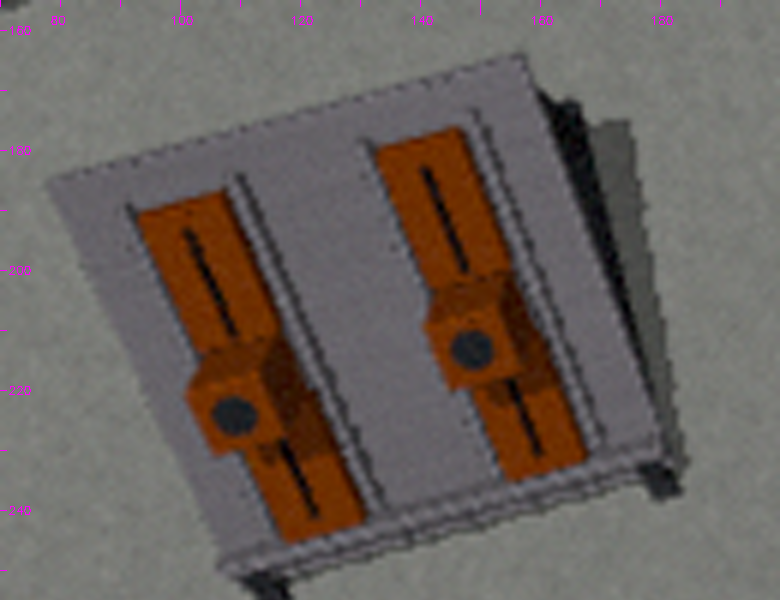

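View pics/c2.png

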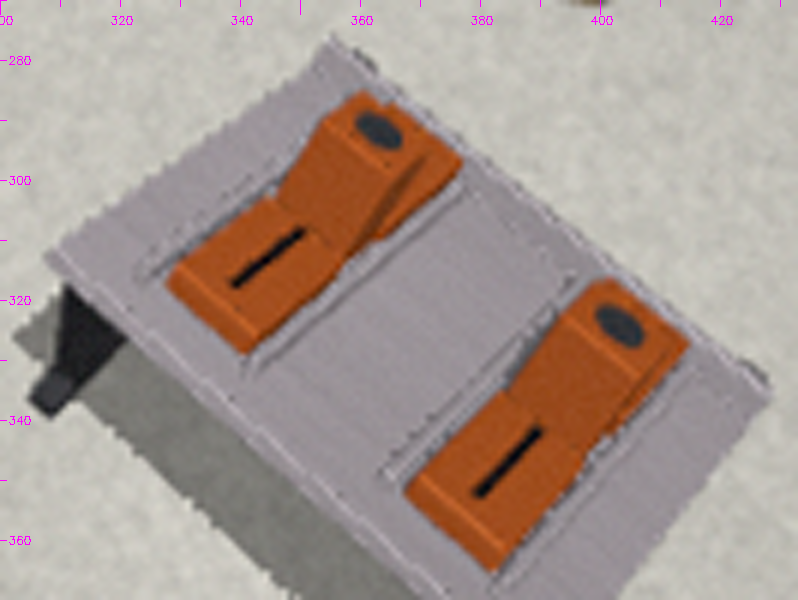

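View pics/c3.png

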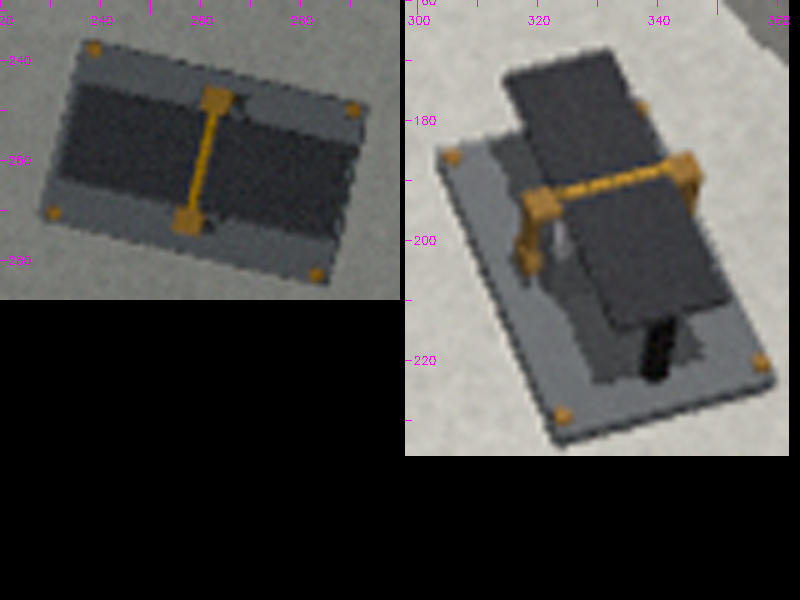

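```bash
cat > geo.py <<'E'
import numpy as np,cv2
from scipy.optimize import least_squares
from scipy.spatial.transform import Rotation as R
C={n:dict(np.load(f"pics/{n}0.npz")) for n in("top","scene")}
def proj(n,P):
    c=C[n];T=c["T"];p=(np.atleast_2d(P)-T[:3,3])@T[:3,:3];p=p@c["K"].T
    return p[:,:2]/p[:,2:]
Rz=lambda a:R.from_euler('z',a).as_matrix()
Ry=lambda a:R.from_euler('y',a).as_matrix()
E
cat > fit.py <<'E'
from geo import *
np.set_printoptions(suppress=True,precision=2)
def fit(obs,pose,x0):
    def f(q):
        Rm,t=pose(q)
        return np.concatenate([(proj(n,np.array([l[0] for l in o],float)@Rm.T+t)-np.array([l[1] for l in o])).ravel() for n,o in obs.items()])
    s=least_squares(f,x0,loss='soft_l1'); return s.x,f(s.x).reshape(-1,2)
def rot(top_c,top_hub,low,up,sc_c,s1,s2):
    top=[((0,0,50),top_c)]+[((a,b,50),p) for (a,b),p in zip([(16,16),(16,-16),(-16,-16),(-16,16)],top_hub)]
    top+=[((-80,18,12),low[0]),((-80,-18,12),low[1]),((80,18,0),up[0]),((80,-18,0),up[1])]
    return dict(top=top,scene=[((0,0,50),sc_c),((80,-18,6),s1),((80,18,0),s2)])
L=rot((109.2,224.2),[(101.7,220.5),(112.5,217.5),(116.3,227.5),(105.8,230.8)],[(118.3,245.5),(130.8,241.8)],[(92.5,189.7),(107.5,186.3)],(403,324.3),(368.7,351.7),(382.8,365.3))
Rr=rot((148.7,213.3),[(140.8,208.7),(152.8,206.3),(156.2,217),(145.3,220)],[(155.3,235.2),(167.8,231.5)],[(132,180),(147,176.2)],(363.2,291.8),(328.7,315),(340.8,328.7))
pr=lambda q:(Rz(q[3])@Ry(-np.radians(32)),q[:3])
for nm,o in(("L",L),("R",Rr)):
    q,r=fit(o,pr,[570,300,80,.2]);print(nm,"underside centre",q,"\n",r.T)
    # free tilt check
    q2,_=fit(o,lambda q:(Rz(q[3])@Ry(-q[4]),q[:3]),list(q)+[.56]);print(" free tilt",q2)
b=[(25,70,0),(25,-70,0),(-25,-70,0),(-25,70,0),(25,0,0),(-25,0,0)]
B=dict(top=list(zip(b,[(236,245),(292,258),(287.4,275.6),(232,264),(262.6,250),(258,269.6)])),
 scene=list(zip(b,[(333.3,214.7),(314.3,173),(332.5,168.3),(352.2,209.7),(323.8,192.2),(341.7,188.3)])))
q,r=fit(B,lambda q:(Rz(q[2]),np.array([q[0],q[1],68])),[430,0,-.2]);print("beam",q,"\n",r.T)
q,r=fit(B,lambda q:(Rz(q[2]),np.array([q[0],q[1],q[3]])),[430,0,-.2,68]);print("beam free z",q)
box=np.array([(x,y,z) for x in(-60,60) for y in(-110,110) for z in(0,30)],float)
for nm in("green","red"):
    masks={}
    for n in C:
        p=C[n]["pixels"].astype(int);r_,g,b_=p[...,0],p[...,1],p[...,2]
        m=((g>1.6*r_)&(g>1.4*b_)) if nm=="green" else ((r_>2.5*g)&(r_>2.5*b_)&(r_>60))
        m=cv2.morphologyEx(m.astype(np.uint8),cv2.MORPH_OPEN,np.ones((3,3)))
        k,lab,st,_=cv2.connectedComponentsWithStats(m);i=1+np.argmax(st[1:,4]);masks[n]=cv2.convexHull(np.argwhere(lab==i)[:,::-1].astype(np.float32))[:,0]
    D=np.stack([np.cos(np.linspace(0,2*np.pi,36,endpoint=False)),np.sin(np.linspace(0,2*np.pi,36,endpoint=False))])
    def f(q): # support functions of the silhouettes
        P=box@Rz(q[2]).T+[q[0],q[1],0]
        return np.concatenate([(proj(n,P)@D).max(0)-(masks[n]@D).max(0)-.5*0 for n in C])
    s=least_squares(f,[570 if nm=="green" else 480,0 if nm=="green" else -300,-.1],loss='soft_l1');print(nm,s.x,"rms",np.sqrt((s.fun**2).mean()))
E
python3 fit.py
```

```text
L underside centre [549.53 358.72  67.73   6.58] 
 [[-0.13 -1.74  0.24  1.74 -0.36 -0.44  0.41  0.12 -0.74 -0.27 -0.54 -0.43]
 [-0.03 -0.01 -0.84  0.3   0.8   0.63  0.27  0.56 -0.22 -0.3  -0.41  1.17]]
 free tilt [550.29 359.14  67.08   6.57   0.58]
R underside centre [575.79 261.7   68.82   0.28] 
 [[ 0.06 -0.76 -0.07  1.16 -0.46 -0.47  0.29  0.37 -0.59 -0.44 -0.9  -0.1 ]
 [ 0.11  0.87 -0.38  0.19  0.82  0.73  0.56 -0.45 -0.63 -0.87  0.25  0.71]]
 free tilt [576.89 262.35  67.5    0.28   0.59]
beam [434.13 -20.17  -0.23] 
 [[-0.23 -3.1  -2.83 -0.89 -0.28 -0.18 -0.06 -0.31 -0.49  0.19 -0.51  0.16]
 [-0.65 -1.3   0.35 -0.51  0.52  0.12 -0.8  -1.65 -1.37 -0.86 -0.31 -1.13]]
beam free z [432.9  -21.47  -0.23  61.62]
green [672.87  -1.47  -0.15] rms 1.455517849950919
red [ 520.89 -358.03    0.11] rms 2.8440061638324554
```

```bash
cat >> fit.py <<'E'
    print(nm,s.fun.reshape(2,36)[:,::3])
# yellow line, subpixel: brightest yellow pixels on cuts between given ends
def line(n,p0,p1):
    im=C[n]["pixels"].astype(float);sc=cv2.GaussianBlur(im[...,0]-im[...,2],(0,0),.6)
    p0,p1=np.array(p0,float),np.array(p1,float);d=(p1-p0)/np.linalg.norm(p1-p0);nn=np.array([-d[1],d[0]]);out=[]
    for t in np.linspace(.25,.75,9):
        c=p0+t*(p1-p0);w=np.arange(-3,3.01,.25);q=(c+w[:,None]*nn).astype(np.float32)
        v=cv2.remap(sc,q[:,:1],q[:,1:],cv2.INTER_LINEAR)[:,0];v=np.clip(v-np.percentile(v,40),0,None);out.append(c+nn*(v*w).sum()/v.sum())
    return np.array(out)
def ray(n,px,z):
    c=C[n];d=(np.linalg.inv(c["K"])@np.array([px[0],px[1],1]));d=c["T"][:3,:3]@d;o=c["T"][:3,3];return o+d*(z-o[2])/d[2]
for n,a,b_ in(("top",(262.6,250),(258,269.6)),("scene",(323.8,192.2),(341.7,188.3))):
    W=np.array([ray(n,p,68) for p in line(n,a,b_)]);m=W.mean(0);u=np.linalg.svd(W-m)[2][0]
    ya=np.arctan(u[1]/u[0]);ey=np.array([-np.sin(-.23),np.cos(-.23)]);print(n,"line mean",m,"yaw",ya,"along ey",m[:2]@ey)
E
python3 fit.py | tail -12
python3 - <<'E'
import sys;sys.path.insert(0,'.')
from geo import *
M={"top":(cv2.imread("pics/top0.png"),[200,130,440,300]),"scene":(cv2.imread("pics/scene0.png"),[200,95,380,300])}
o=np.zeros((600,800,3),np.uint8);y=0
for n,(im,(x0,y0,x1,y1)) in M.items():
    k=2 if n=="scene" else 2
    c=cv2.resize(im[y0:y1,x0:x1],None,fx=k,fy=k)
    def poly(P):
        p=((proj(n,P)-[x0,y0]+.5)*k).astype(np.int32);cv2.polylines(c,[p],True,(255,255,0),1)
    for t in((672.87,-1.47,-.15),(520.89,-358.03,.11)):
        for z,a,b in((30,60,110),(4,56,106),(0,60,110)):
            poly(np.array([(a,b,z),(a,-b,z),(-a,-b,z),(-a,b,z)],float)@Rz(t[2]).T+[t[0],t[1],0])
    poly(np.array([(25,70,0),(25,-70,0),(-25,-70,0),(-25,70,0)],float)@Rz(-.23).T+[434.13,-20.17,68])
    poly(np.array([(25,0,0),(-25,0,0)],float)@Rz(-.23).T+[434.13,-20.17,68])
    if n=="top":o[:c.shape[0],:c.shape[1]]=c[:600,:800]
    else:
        h=c.shape[0];o[190:190+h,800-c.shape[1]:]=c[:410]
        
cv2.imwrite("pics/ov.png",o)
E
```

```text
beam [434.13 -20.17  -0.23] 
 [[-0.23 -3.1  -2.83 -0.89 -0.28 -0.18 -0.06 -0.31 -0.49  0.19 -0.51  0.16]
 [-0.65 -1.3   0.35 -0.51  0.52  0.12 -0.8  -1.65 -1.37 -0.86 -0.31 -1.13]]
beam free z [432.9  -21.47  -0.23  61.62]
green [672.87  -1.47  -0.15] rms 1.455517849950919
green [[1.36 1.24 2.11 2.06 1.26 1.3  1.21 1.33 1.38 1.05 0.98 1.35]
 [1.18 0.87 0.52 1.75 1.96 1.27 1.34 2.04 1.84 2.3  2.14 1.04]]
red [ 520.89 -358.03    0.11] rms 2.8440061638324554
red [[5.49 4.94 3.07 1.15 2.26 2.76 2.48 2.66 2.38 3.53 5.19 5.46]
 [1.58 1.58 0.79 1.64 1.25 1.05 1.8  2.16 1.57 2.78 2.3  1.15]]
top line mean [435.04 -20.03  68.  ] yaw -0.2364320737561618 along ey 79.67336211055587
scene line mean [434.37 -19.71  68.  ] yaw -0.23202188186308495 along ey 79.83773492721028
```

View pics/ov.png

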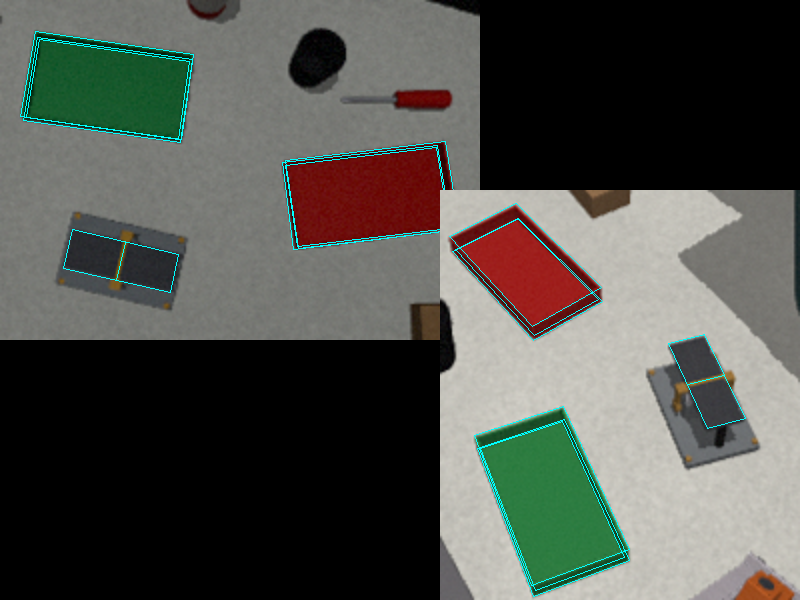

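The overlay shows the beam (yellow line at top-image (260,260)), the green tray (255,173) and the red tray (385,228) all matching the fitted models. The two orange parts with square hubs are in the rack lanes at top-image (109,224) and (149,213). The pink one at (105,303) lies on the bench and is the look-alike, so I leave it alone.

```bash
cat > h.py <<'E'
from geo import *
from workcell import ctrl
S=+1; H=16.
RACK={"L":((549.5,358.7,67.7),6.58-2*np.pi),"R":((575.8,261.7,68.8),.28)}
BEAM=np.array([434.7,-19.9,68.]);BY=-.233
TRAY={"green":((672.9,-1.5,4.),-.15),"red":((520.9,-358.,4.),.11)}
def tool(Rr,s=None):
    z=-Rr[:,2];y=(s or S)*Rr[:,0];return np.column_stack([np.cross(y,z),y,z])
def rackR(n):return Rz(RACK[n][1])@Ry(-np.radians(32))
def flat(yaw,tilt=0): # rotor x along local +y; tilt about local x, positive = +y end up
    return Rz(yaw)@R.from_euler('x',tilt).as_matrix()@Rz(np.pi/2)
def tcp(u,Rr,h=H):return np.array(u,float)+h*Rr[:,2]
E
python3 - <<'E'
from h import *
np.set_printoptions(suppress=True,precision=2)
print(ctrl.observe()["time"])
for s in(1,-1):
    print("sign",s)
    for n in RACK:
        Rr=rackR(n)
        for h in(H,H+70):print(n,h,tcp(RACK[n][0],Rr,h),ctrl.ik(tcp(RACK[n][0],Rr,h),tool(Rr,s)))
    for nm,p,y in[("beam",BEAM,BY)]+[(k,*v) for k,v in TRAY.items()]:
        for yy in(y,y+np.pi):
            Rr=flat(yy)
            for h in(H,120):print(nm,round(yy,2),h,ctrl.ik(tcp(p,Rr,h),tool(Rr,s)))
E
```

```text
0.1
sign 1
L 16.0 [541.39 356.22  81.27] [ 0.5   0.3  -0.66  0.06 -0.11  1.75]
L 86.0 [505.92 345.37 140.63] [ 0.52  0.17 -0.63  0.22 -0.12  1.76]
R 16.0 [567.65 259.36  82.37] [ 0.3   0.26 -0.73  0.03 -0.01  1.59]
R 86.0 [532.   249.11 141.73] [ 0.31  0.12 -0.7   0.19 -0.01  1.59]
beam -0.23 16.0 [-0.23  0.22 -0.55  0.81  0.   -0.  ]
beam -0.23 120 [-0.23  0.13 -0.34  1.1   0.   -0.  ]
beam 2.91 16.0 [-0.23  0.22 -0.55  0.81  0.    3.14]
beam 2.91 120 [-0.23  0.13 -0.34  1.1   0.    3.14]
green -0.15 16.0 [-0.12  0.63 -0.02  0.92  0.    0.03]
green -0.15 120 [-0.12  0.56  0.14  1.15  0.    0.03]
green 2.99 16.0 [-0.12  0.63 -0.02  0.92  0.   -3.11]
green 2.99 120 [-0.12  0.56  0.14  1.15  0.   -3.11]
red 0.11 16.0 [-0.73  0.57 -0.14  0.86  0.   -0.84]
red 0.11 120 [-0.73  0.49  0.02  1.1   0.   -0.84]
red 3.25 16.0 [-0.73  0.57 -0.14  0.86  0.    2.3 ]
red 3.25 120 [-0.73  0.49  0.02  1.1   0.    2.3 ]
sign -1
L 16.0 [541.39 356.22  81.27] [ 0.5   0.3  -0.66  0.06 -0.11 -1.39]
L 86.0 [505.92 345.37 140.63] [ 0.52  0.17 -0.63  0.22 -0.12 -1.38]
R 16.0 [567.65 259.36  82.37] [ 0.3   0.26 -0.73  0.03 -0.01 -1.55]
R 86.0 [532.   249.11 141.73] [ 0.31  0.12 -0.7   0.19 -0.01 -1.55]
beam -0.23 16.0 [-0.23  0.22 -0.55  0.81  0.    3.14]
beam -0.23 120 [-0.23  0.13 -0.34  1.1   0.    3.14]
beam 2.91 16.0 [-0.23  0.22 -0.55  0.81  0.   -0.  ]
beam 2.91 120 [-0.23  0.13 -0.34  1.1   0.   -0.  ]
green -0.15 16.0 [-0.12  0.63 -0.02  0.92  0.   -3.11]
green -0.15 120 [-0.12  0.56  0.14  1.15  0.   -3.11]
green 2.99 16.0 [-0.12  0.63 -0.02  0.92  0.    0.03]
green 2.99 120 [-0.12  0.56  0.14  1.15  0.    0.03]
red 0.11 16.0 [-0.73  0.57 -0.14  0.86  0.    2.3 ]
red 0.11 120 [-0.73  0.49  0.02  1.1   0.    2.3 ]
red 3.25 16.0 [-0.73  0.57 -0.14  0.86  0.   -0.84]
red 3.25 120 [-0.73  0.49  0.02  1.1   0.   -0.84]
```

```bash
cat >> h.py <<'E'
def pick(n):
    Rr=rackR(n);T=tool(Rr);u=RACK[n][0]
    ctrl.move_ptp(tcp(u,Rr,90)+[0,0,60],T)
    ctrl.grip(1.0)
    ctrl.move_linear(tcp(u,Rr,45),speed=250)
    ctrl.move_linear(tcp(u,Rr,H),speed=80)
    o=ctrl.observe();print("pre",o["time"],o["ft_force"])
    ctrl.grip(0.0,60)
    o=ctrl.observe();print("grip",o["time"],o["ft_force"],o["width"],o["grip_force"])
def lift(n):
    Rr=rackR(n)
    ctrl.move_linear(tcp(RACK[n][0],Rr,H+45),speed=150)
    o=ctrl.observe();print("lift",o["time"],o["ft_force"],o["wrist_torque"],o["width"],o["grip_force"])
def snap(tag):
    for n in C:
        d=ctrl.get_image(n);np.savez(f"pics/{n}_{tag}.npz",**d);cv2.imwrite(f"pics/{n}_{tag}.png",cv2.cvtColor(d["pixels"],cv2.COLOR_RGB2BGR))
E
python3 - <<'E'
from h import *
np.set_printoptions(suppress=True,precision=2)
pick("R");lift("R")
Rr=flat(BY);T=tool(Rr)
ctrl.move_ptp(tcp(BEAM,Rr,H+60),T)
o=ctrl.observe();print("over",o["time"],o["ft_force"],o["wrist_torque"],o["width"],o["ee_pos"]-tcp(BEAM,Rr,H+60))
snap("over1")
E
```

```text
pre 4.3083 [-0.48 -0.21 -0.26]
grip 4.8417 [-2.35 -0.91  8.82] 0.36876273785050906 59.85544681549072
lift 5.2917 [ 0.34 -0.65 -3.62] [-0.15  0.65  0.01] 0.3719824860041769 60.856382846832275
over 6.7083 [ 0.19 -0.31 -2.06] [ 0.06 -0.    0.05] 0.36403016793906323 [ 0.16  0.27 -0.52]
```

Run:
```python
import cv2,numpy as np
a=cv2.imread("pics/top_over1.png")[180:320,190:340];b=cv2.imread("pics/scene_over1.png")[90:250,250:400]
o=np.zeros((600,800,3),np.uint8);f=lambda c,k:cv2.resize(c,None,fx=k,fy=k,interpolation=cv2.INTER_CUBIC)
a=f(a,2.6);b=f(b,2.6);o[:a.shape[0],:a.shape[1]]=a;o[:b.shape[0],400:400+b.shape[1]]=b;cv2.imwrite("pics/v1.png",o[:420])
```

```text
(no output)
```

View pics/v1.png

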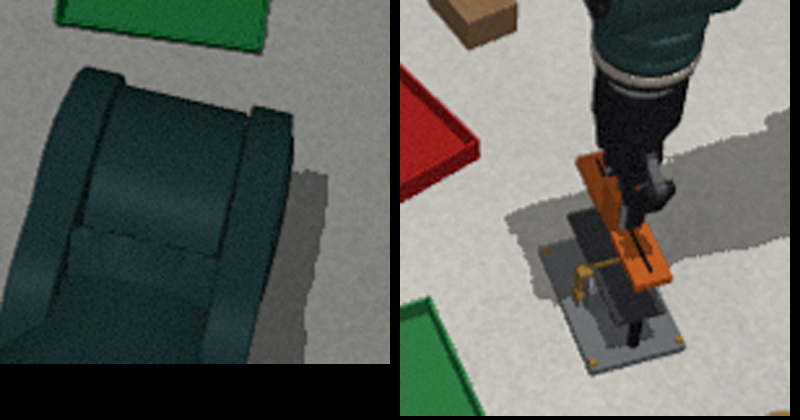

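```bash
cat >> h.py <<'E'
def down(p,Rr,start,end,thr=2.5,step=1.):
    """lower in steps until the upward force rises by thr"""
    ctrl.move_linear(tcp(p,Rr,H+start),speed=120);ctrl.pause(.15);f0=ctrl.observe()["ft_force"][2];h=start
    while h>end:
        h-=step;ctrl.move_linear(tcp(p,Rr,H+h),speed=25);f=ctrl.observe()["ft_force"][2]
        if f-f0>thr:break
    o=ctrl.observe();print("down h",h,"f0",f0,"f",f,"t",o["time"],o["ee_pos"]);return h
def weigh(tag):
    Rr=flat(BY)
    h=down(BEAM,Rr,5,-4)
    ctrl.grip(.8);ctrl.move_linear(tcp(BEAM,Rr,H+105),speed=250)
    o=ctrl.observe();print("rel",o["time"],o["ft_force"]);ctrl.pause(.7);snap(tag)
E
python3 - <<'E'
from h import *
np.set_printoptions(suppress=True,precision=2)
weigh("w1");print(ctrl.observe()["time"])
a=cv2.imread("pics/top_w1.png")[180:320,190:340];b=cv2.imread("pics/scene_w1.png")[140:250,280:380]
o=np.zeros((450,800,3),np.uint8);f=lambda c,k:cv2.resize(c,None,fx=k,fy=k,interpolation=cv2.INTER_CUBIC)
a=f(a,2.6);b=f(b,4);o[:a.shape[0],:a.shape[1]]=a;o[:b.shape[0],400:800]=b;cv2.imwrite("pics/v2.png",o)
E
```

```text
down h 0.0 f0 -1.9647480041999608 f 8.61683827826238 t 8.8167 [434.9  -19.94  84.4 ]
rel 9.8333 [-0.67  0.79 -0.65]
10.6333
```

View pics/v2.png

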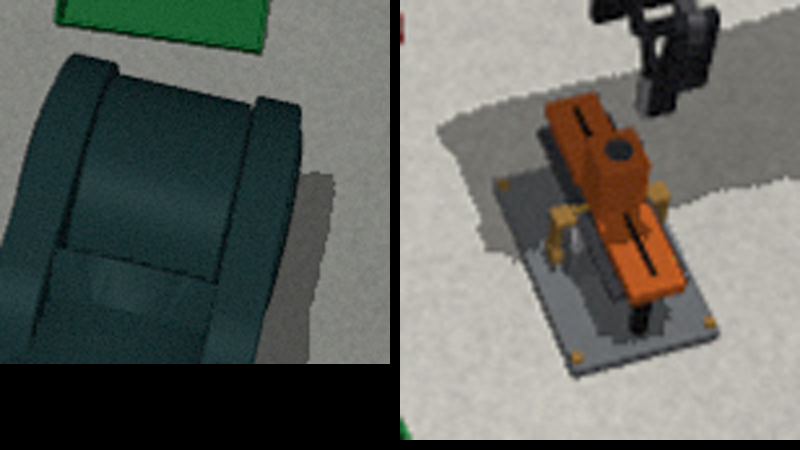

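Run:
```python
from h import *
np.set_printoptions(suppress=True,precision=1)
im=cv2.imread("pics/scene_w1.png")[140:250,280:380];hsv=im.astype(int);m=(hsv[...,2]>1.8*hsv[...,1])&(hsv[...,2]>90)&(hsv[...,0]<60)
i=np.argwhere(m)[:,::-1]+[280,140];print("mask x",i.min(0),i.max(0),"leftmost",i[i[:,0].argmin()],"top",i[i[:,1].argmin()],"bot",i[i[:,1].argmax()])
for t in(-.14,-.07,0,.07,.14):
    Rt=Rz(BY)@R.from_euler('x',t).as_matrix();k=BEAM-[0,0,6]
    P=np.array([(0,0,50),(18,-80,12),(-18,-80,12),(18,80,0),(-18,80,12)],float)+[0,0,6]
    print(t,proj("scene",P@Rt.T+k).ravel())
print("obs   [334.7 177.2 316.3 166 330 163.5 337.5 215.7 351.2 210]")
```

```text
mask x [280 148] [351 215] leftmost [280 148] top [280 148] bot [338 215]
-0.14 [335.4 179.8 316.  163.2 329.2 160.  336.9 219.2 351.5 213.4]
-0.07 [334.9 178.5 315.7 164.1 328.8 160.9 337.1 218.  351.7 211.8]
0 [334.3 177.2 315.4 165.1 328.4 161.9 337.3 216.6 351.8 210.1]
0.07 [333.7 176.  315.1 166.2 328.1 163.  337.4 215.1 351.8 208.4]
0.14 [333.1 175.  314.9 167.4 327.8 164.3 337.5 213.5 351.8 206.4]
obs   [334.7 177.2 316.3 166 330 163.5 337.5 215.7 351.2 210]
```

```bash
cat > tilt.py <<'E'
from geo import *
BEAM=np.array([434.7,-19.9,68.]);BY=-.233
V=np.array([(x,y,z) for x in(-18,18) for y in(-80,80) for z in(0,12)]+[(x,y,50) for x in(-16,16) for y in(-16,16)],float)+[0,0,6]
def tilt(tag):
    im=np.load(f"pics/scene_{tag}.npz")["pixels"].astype(int);m=((im[...,0]>1.8*im[...,1])&(im[...,0]>60)&(im[...,0]<1e3)&(im[...,1]>1.25*im[...,2])).astype(np.uint8)
    m[:150]=0;m[:,:305]=0;m[:,365:]=0;m[232:]=0
    k,l,st,_=cv2.connectedComponentsWithStats(m);i=1+np.argmax(st[1:,4]);h=np.argwhere(l==i)[:,::-1].astype(float);print(st[i])
    a=np.linspace(0,2*np.pi,72,endpoint=False);D=np.stack([np.cos(a),np.sin(a)])
    def f(q):
        P=V@(Rz(BY+q[3])@R.from_euler('x',q[0]).as_matrix()).T+BEAM-[0,0,6]
        return ((proj("scene",P)+q[1:3])@D).max(0)-(h@D).max(0)-.5
    s=least_squares(f,[0,0,0,0.],loss='soft_l1',x_scale=[.1,1,1,.1]);print(tag,"tilt,px,py,dyaw",s.x.round(3),"rms",np.sqrt((s.fun**2).mean()).round(2))
    for t in(-.14,0,.05,.14):
        g=least_squares(lambda q:f([t,*q]),[0,0,0.],loss='soft_l1');print("  at",t,"cost",round(g.cost,2))
if __name__=="__main__":
    import sys;tilt(sys.argv[1])
E
python3 tilt.py w1
```

```text
[317 164  35  53 758]
w1 tilt,px,py,dyaw [ 0.064  0.185  0.627 -0.028] rms 0.44
  at -0.14 cost 94.72
  at 0 cost 22.91
  at 0.05 cost 7.5
  at 0.14 cost 30.99
```

```bash
python3 - <<'E'
from h import *
j=np.array(ctrl.observe()["joints"]);j[0]+=.6;ctrl.move_j(j);snap("w1b");print(ctrl.observe()["time"])
f=lambda c,k:cv2.resize(c,None,fx=k,fy=k,interpolation=cv2.INTER_CUBIC)
a=f(cv2.imread("pics/top_w1b.png")[220:295,215:310],6);b=f(cv2.imread("pics/scene_w1b.png")[155:240,300:365],3.5)
o=np.zeros((450,800,3),np.uint8);o[:a.shape[0],:a.shape[1]]=a;o[:b.shape[0],572:572+b.shape[1]]=b;cv2.imwrite("pics/v3.png",o)
E
python3 tilt.py w1b
```

```text
11.7417
[317 164  35  53 767]
w1b tilt,px,py,dyaw [ 0.064  0.184  0.623 -0.028] rms 0.45
  at -0.14 cost 94.55
  at 0 cost 22.85
  at 0.05 cost 7.58
  at 0.14 cost 31.17
```

View pics/v3.png

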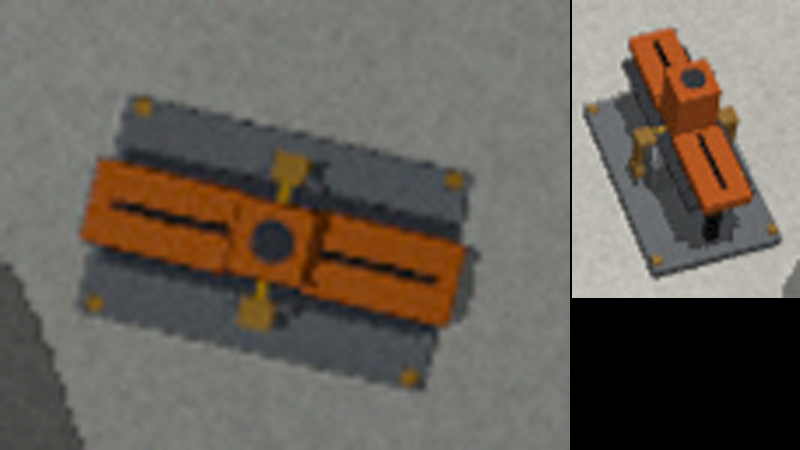

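```bash
cat > tilt2.py <<'E'
from tilt import *
ROI={"scene":(150,232,305,365),"top":(225,290,220,305)}
def tilt2(tag):
    a=np.linspace(0,2*np.pi,72,endpoint=False);D=np.stack([np.cos(a),np.sin(a)]);hs={}
    for n,(r0,r1,c0,c1) in ROI.items():
        im=np.load(f"pics/{n}_{tag}.npz")["pixels"].astype(float);m=np.zeros(im.shape[:2],np.uint8)
        big=cv2.resize(im[r0:r1,c0:c1],None,fx=6,fy=6,interpolation=cv2.INTER_CUBIC)
        mb=((big[...,0]-big[...,2]>45)&(big[...,0]>1.9*big[...,1])).astype(np.uint8)
        k,l,st,_=cv2.connectedComponentsWithStats(mb);i=1+np.argmax(st[1:,4])
        h=np.argwhere(cv2.morphologyEx((l==i).astype(np.uint8),cv2.MORPH_OPEN,np.ones((13,13))))[:,::-1];hs[n]=(cv2.convexHull(h.astype(np.int32))[:,0]+.5)/6-.5+[c0,r0]
    def f(q,ns=("scene","top")):
        t,s,c,dy,sx,sy,g=q
        P=(V*[1,1,1]@Rz(dy).T+[c,s,0])@(Rz(BY)@R.from_euler('x',t).as_matrix()).T+BEAM-[0,0,6]
        return np.concatenate([((proj(n,P)+([sx,sy] if n=="scene" else [0,0]))@D).max(0)-(hs[n]@D).max(0)+g for n in ns])
    s=least_squares(f,np.zeros(7),loss='soft_l1',x_scale=[.1,1,1,.1,1,1,1]);print(tag,"tilt,along,cross,dyaw,sx,sy,grow",s.x.round(3),"rms",np.sqrt((s.fun.reshape(2,-1)**2).mean(1)).round(2))
    return s.x
if __name__=="__main__":
    import sys;tilt2(sys.argv[1])
E
python3 tilt2.py w1b
```

```text
w1b tilt,along,cross,dyaw,sx,sy,grow [ 0.014 -0.541  0.168 -0.007  0.18   0.389 -1.168] rms [0.27 0.31]
```

```bash
cat >> h.py <<'E'
def regrasp(t=0.):
    Rr=flat(BY,t);n=Rr[:,2];p=BEAM-[0,0,6]+6*n
    ctrl.move_ptp(tcp(p,Rr,H+80),tool(Rr));ctrl.grip(1.0)
    ctrl.move_linear(tcp(p,Rr,H+1),speed=120);ctrl.grip(0.0,60)
    o=ctrl.observe();print("regrip",o["time"],o["ft_force"],o["width"],o["grip_force"])
    ctrl.move_linear(tcp(p,Rr,H+1)+[0,0,70],speed=200)
    o=ctrl.observe();print("up",o["time"],o["ft_force"],o["width"])
def stow(c):
    p,y=TRAY[c];Rr=flat(y)
    ctrl.move_ptp(tcp(p,Rr,H+75),tool(Rr))
    o=ctrl.observe();print("over tray",o["time"],o["ft_force"],o["width"])
    down(p,Rr,5,-5);ctrl.grip(.7);ctrl.move_linear(tcp(p,Rr,H+120),speed=250)
    o=ctrl.observe();print("stowed",o["time"],o["ft_force"])
E
python3 - <<'E'
from h import *
np.set_printoptions(suppress=True,precision=2)
regrasp();stow("green")
pick("L");lift("L")
Rr=flat(BY)
snap("s1")
E
```

```text
regrip 14.4083 [-1.36  0.91  7.45] 0.36855848755636844 58.928051590919495
up 14.9083 [ 0.02 -0.48 -2.14] 0.3655329559461149
over tray 15.8833 [-0.43 -0.32 -0.92] 0.3634909579392767
down h 1.0 f0 -2.332605527442691 f 5.187652401176915 t 17.7667 [673.01  -1.49  21.47]
stowed 18.7833 [-0.67  0.25 -1.36]
pre 21.7583 [-0.31 -0.43 -0.59]
grip 22.3167 [-1.5  -2.12  6.85] 0.36787032030552175 60.131345987319946
lift 22.7667 [ 0.44  0.1  -2.79] [-0.2   0.77 -0.01] 0.3659711152023447 60.42513370513916
```

```bash
python3 - <<'E'
from h import *
np.set_printoptions(suppress=True,precision=2)
Rr=flat(BY);ctrl.move_ptp(tcp(BEAM,Rr,H+60),tool(Rr))
weigh("w2");j=np.array(ctrl.observe()["joints"]);j[0]+=.6;ctrl.move_j(j);snap("w2b");print(ctrl.observe()["time"])
f=lambda c,k:cv2.resize(c,None,fx=k,fy=k,interpolation=cv2.INTER_CUBIC)
a=f(cv2.imread("pics/top_w2b.png")[140:295,200:310],3.8);b=f(cv2.imread("pics/scene_w2b.png")[155:300,215:365],2.5)
o=np.zeros((590,800,3),np.uint8);o[:a.shape[0],:a.shape[1]]=a;o[:b.shape[0],422:422+b.shape[1]]=b;cv2.imwrite("pics/v4.png",o)
E
python3 tilt2.py w2b
```

```text
down h -1.0 f0 -2.258555491356937 f 5.8289056721238754 t 26.675 [434.89 -19.93  83.34]
rel 27.7 [ 0.31 -0.24  0.42]
29.6083
w2b tilt,along,cross,dyaw,sx,sy,grow [-0.124 -1.286  1.404 -0.019  0.339  0.592 -1.096] rms [0.24 0.36]
```

View pics/v4.png

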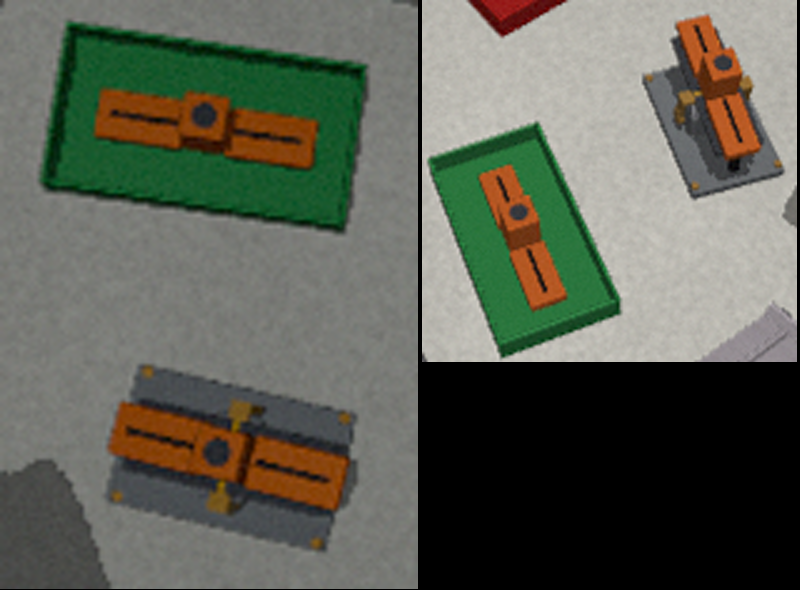

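Rotor 1 lies flat, hub up, in the green tray (top-image about (254,171)). Rotor 2 has tipped the beam, +y end down: the fit gives −0.124, against about 0.01 for the first. It goes in the red tray.

Run:
```python
from h import *
np.set_printoptions(suppress=True,precision=2)
regrasp(-.135);stow("red")
j=np.array(ctrl.observe()["joints"]);j[0]-=.6;ctrl.move_j(j);snap("end");print(ctrl.observe()["time"])
cv2.imwrite("pics/v5.png",cv2.resize(cv2.imread("pics/top_end.png"),None,fx=1.42,fy=1.42))
```

```text
regrip 32.2333 [-0.97  1.96  5.76] 0.36680356641567785 58.66686701774597
up 32.7333 [-1.02  0.2  -2.51] 0.3647637910684615
over tray 34.0833 [ 0.15 -0.05 -1.5 ] 0.3691912723681616
down h 1.0 f0 -1.9067809952082075 f 6.072114851314982 t 35.9667 [ 520.96 -358.08   21.51]
stowed 36.9833 [0.02 0.13 0.11]
38.475
```

View pics/v5.png

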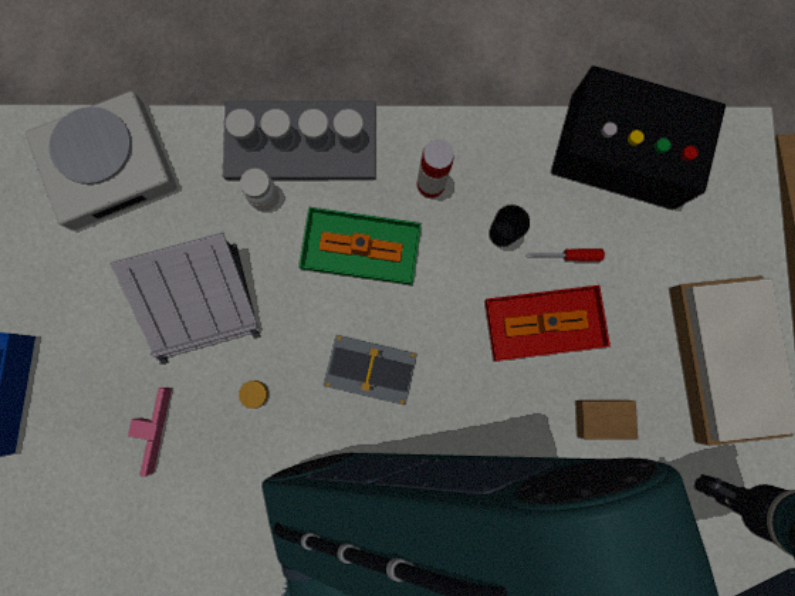

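Both rotors lie flat, hub up, in their trays: green at (361,245) and red at (547,322) in the enlarged view. The rack is empty, and everything else is where it was.

```bash
python3 -c "
from workcell import ctrl
print(ctrl.close_job())"
```

```text
the job is handed in; nothing more can be done
None
```

The job is handed in at about 38 s on the robot's clock: the rotor that balanced is in the green tray, the one that tipped the beam is in the red tray, and nothing else on the bench looks moved.

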